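Make up the air sampling kit and the inspection kit

TASK

Make up two kits from the stock on the left of the table. The air sampling kit goes in the blue tray: the filter cassette in either plain bay and the amber vial with the blue cap in the white ring. The inspection kit goes in the yellow tray: the eye loupe and the cream carton in the two plain bays, one to a bay, and the pink vial with the black cap in the white ring; everything rests on the floor of its bay the same way up as now, and the white-capped clear vial stays where it stands.

Things in the scene. Friction and masses are not known exactly. Their poses are not given: they have to be found in the camera images.
- tray_blue: Blue kit tray, fixed, 240 (x) x 110 mm, walls 3 mm thick, 17 high; floor 3 thick. Origin: centre of underside, z up. Three bays along x, each 76 (x) x 104 mm inside, centres x = -79, 0, +79 mm, y = 0. The first two are plain (grey mat); the +79 one has a central white ring, 46 mm inside, 52 outside, 8 high above the floor, for a vial. Ring end faces away from the robot.
- tray_yellow: Yellow kit tray, fixed, 240 (x) x 110 mm, walls 3 mm thick, 17 high; floor 3 thick. Origin: centre of underside, z up. Three bays along x, each 76 (x) x 104 mm inside, centres x = -79, 0, +79 mm, y = 0. The first two are plain (grey mat); the +79 one has a central white ring, 46 mm inside, 52 outside, 8 high above the floor, for a vial. Ring end faces away from the robot.
- filter_cassette: Pale grey round filter cassette, 49 mm diameter, 33 mm high: the drum spans z = 6 to 25 mm, with a narrow 12 mm nub on top and a 22 mm wide foot below. About 18 g. Grasp across the drum. Origin: centre of its underside, z up. Stands loose and upright among the stock to the robot's left.
- amber_vial: Round vial with amber contents and a blue cap, 28 mm diameter, 52 mm high with cap. About 37 g. Grasp the body. Origin: centre of its underside, z up. Stands loose and upright among the stock to the robot's left.
- loupe: Black eye loupe, a waisted cylinder 36 mm in diameter and 36 mm high. About 30 g. Origin: centre of its underside, z up. Stands loose and upright among the stock to the robot's left.
- pink_vial: Round vial with pink contents and a black cap, 24 mm diameter, 48 mm high with cap. About 34 g. Grasp the body. Origin: centre of its underside, z up. Stands loose and upright among the stock to the robot's left.
- carton: Small cream cardboard carton lying flat (to stay flat), 32 mm (its x) by 58 mm (its y), 18 mm high, rigid. About 30 g. Grasp across its 32 mm side. Origin: centre of its underside, z up. Stands loose and upright among the stock to the robot's left.
- clear_vial: Small clear vial with a white cap, 20 mm diameter, 40 mm high. Belongs to neither kit and stays where it is. Origin: centre of its underside, z up. Stands loose and upright among the stock to the robot's left.
There are look-alikes about, which are no part of the job. There is more than one size of the filter_cassette; the job needs the smaller. Leave any purple look-alike of the amber_vial alone.

How it is judged:
At the end, for the whole second after the job is handed in: Blue tray: cassette in a plain bay, amber vial in the ring. Yellow: loupe and carton in different plain bays, pink vial in the ring. Within 13 mm of the ring's centre, 24 x 42 mm of a bay's; on the floor (z -2 to 8 mm), tilt under 0.15 rad, at rest. Clear vial upright, moved under 20 mm (z of filter_cassette in the frame of tray_blue between -0.002 and 0.008 m and angle between each of filter_cassette, amber_vial, loupe, pink_vial, carton, clear_vial's own z axis and vertical below 0.15 rad and linear speed of each of filter_cassette, amber_vial, loupe, pink_vial, carton below 0.02 m/s and angular speed of each of filter_cassette, amber_vial, loupe, pink_vial, carton below 0.3 rad/s and z of amber_vial in the frame of tray_blue between -0.002 and 0.008 m and z of loupe in the frame of tray_yellow between -0.002 and 0.008 m and z of pink_vial in the frame of tray_yellow between -0.002 and 0.008 m and z of carton in the frame of tray_yellow between -0.002 and 0.008 m and x of amber_vial in the frame of tray_blue between 0.066 and 0.092 m and y of amber_vial in the frame of tray_blue between -0.013 and 0.013 m and x of pink_vial in the frame of tray_yellow between 0.066 and 0.092 m and y of pink_vial in the frame of tray_yellow between -0.013 and 0.013 m and ((x of filter_cassette in the frame of tray_blue between -0.024 and 0.024 m and y of filter_cassette in the frame of tray_blue between -0.042 and 0.042 m) or (x of filter_cassette in the frame of tray_blue between -0.103 and -0.055 m and y of filter_cassette in the frame of tray_blue between -0.042 and 0.042 m)) and ((x of loupe in the frame of tray_yellow between -0.024 and 0.024 m and y of loupe in the frame of tray_yellow between -0.042 and 0.042 m and x of carton in the frame of tray_yellow between -0.103 and -0.055 m and y of carton in the frame of tray_yellow between -0.042 and 0.042 m) or (x of loupe in the frame of tray_yellow between -0.103 and -0.055 m and y of loupe in the frame of tray_yellow between -0.042 and 0.042 m and x of carton in the frame of tray_yellow between -0.024 and 0.024 m and y of carton in the frame of tray_yellow between -0.042 and 0.042 m)) and distance of clear_vial from where it was at the start of the episode below 0.02 m); the robot touches nothing.
It fails at once if the white-capped clear vial is moved or tipped (distance of clear_vial from where it was at the start of the episode above 0.02 m or angle between clear_vial's own z axis and vertical above 0.3 rad).
It also fails if it takes over 112 s, if anything falls off the work surface, if the arm or the gripper's body presses on something with over 40 N, if the wrist force passes 120 N, or if a joint passes its speed limit or range.

ROBOT

A 6-joint arm with a two-finger parallel gripper is mounted at the origin on a cart in front of the work surface, level with it; the furniture and walls round the work are solid. World frame = base frame: x ahead of the robot, y to its left, z up, the work surface at z = 0. Lengths are in m, angles in rad, forces in N, time in s.
With the tool pointing down it reaches from about 0.35 to 0.85 m from the base axis. Payload 8.1 kg.
Tool frame: the origin (TCP) lies at the very end of the fingers, on their centre line; the grasp point (between the pads) lies 19 mm behind it; z points along the fingers, y is the line along which they close (so a half turn about z gives the same grasp; the last joint's range is limited). The gripper opens to 93 mm and grips with 3 to 60 N. Pads are 15 mm wide; open, the fingers measure 128 mm over their backs; the gripper's body (75 mm by 188 mm) begins 65 mm behind the grasp point.
Start: joints at [-1.358, 0.13, 1.488, -0, 1.523, -0.085], TCP at [0.176, -0.574, 0.219] pointing down, gripper open.
Joint ranges: [-2.96, 2.96], [-0.89, 2.26], [0.02, 2.5], [-1.34, 4.48], [0, 2.73], [-2.66, 2.66]. Speed limits (rad/s): [2.39, 2.39, 2.79, 3.14, 3.14, 3.14].

INTERFACE

Orientations are given as a rotation vector (axis times angle).
In Python, from plant import monitor, eyes, ticket gives the robot as it stands.
- The arm moves only by the tool arm_command, never from a script. Its argument "deltas" is a list that holds one entry, the list of rows, each a list of 6 numbers: the shift along the world's x, y, z in cm, then the turn, a rotation vector about the world's x, y, z in degrees. In form: [[[tx, ty, tz, rx, ry, rz], ...]]. A call has 1 to 12 rows; each row shifts and turns the commanded pose from where the row before left it; what a row does not reach is not made up. A row lasts 1/12 s, in which the tool goes at most 41.7 mm and 7.16 degrees, less where a joint would pass 70% of its speed; a pose out of reach is approached as far as the arm can. A call is refused whole if a number of a shift passes 4.17 or a number of a turn 7.16, either way. A call with a gripper value outside its range is refused whole. "gripper" is the opening, from -1 (shut) to 1 (fully open), set as the call begins (left out, the last holds). The fingers move at their own pace and stop on an object; "squeeze" is the grip in N (left out, the last holds). Time passes only in rows, so rows that do not move let the fingers close. It gives the time, the measured TCP pose, the force, the opening and the grip force at its end, in the units of the state.
- monitor.read_state(): the state, without advancing time (a new reading comes with each control period).
- eyes.read_camera(name): name is "scene" or "top"; returns the picture (480x640x3 uint8, blue, green, red); there is no depth.
- eyes.camera_model(name): a dict with "fx", "fy", "cx", "cy" (pixels), "rvec" (rotation vector, rad) and "tvec" (3), from world to camera coordinates, as OpenCV has them. Camera axes: x right, y down, z forward; pixel columns grow to the right and rows downward; lengths in m; the calibration is good to about 2 mm. A picture is of the moment at which its call begins. camera_model takes no time and is no camera call.
- ticket.close_job(): hands the job in; it is judged then, once.
The state is a dict: "t": time; "q": joint angles; "dq": joint speeds; "joint_torque": joint torques, N m; "tool_pos": TCP position; "orientation": TCP orientation; "force": force on the tool from outside, world axes, zero at the start; "wrist_torque": the same for the moment, N m; "opening": finger opening in m; "gripper_force": force on a finger pad.
Only numpy, scipy, OpenCV 4.12 (cv2) and the standard library are available. Lean on these libraries where they do the work, as an engineer would, in place of code of your own. Each camera call takes 0.05 s, during which the arm holds its last target. There are 200 camera calls.

## Working session

There is one attempt and no reset: what is moved stays moved. The work goes in short steps, Python scripts to look and compute and a tool call to move; the robot and the scene stay as the last step left them, time stands still between calls to the robot, and variables do not carry over. Pictures are saved under pics/ and viewed, at most 14 in all, crops included, and the job is handed in when it is done.

Besides the shell and the picture viewer there is one more tool, called after "Request:" as name([rows], argument=value, ...), one row to a line, values as JSON. arm_command: Moves the arm, as the interface text tells. Its arguments: {"type":"object","properties":{"deltas":{"type":"array"},"gripper":{"type":"number"},"squeeze":{"type":"number"}},"required":["deltas"]}

```bash
mkdir -p pics
python3 - <<'E'
from plant import monitor, eyes
import cv2
for n in("scene","top"):
    cv2.imwrite(f"pics/{n}0.png",eyes.read_camera(n)); print(n,eyes.camera_model(n))
s=monitor.read_state();print(s["t"],s["tool_pos"],s["orientation"],s["opening"])
E
```

```text
scene {'fx': 623.3204478187646, 'fy': 623.3204478187646, 'cx': 316.922037035203, 'cy': 247.0714299189869, 'rvec': array([ 0.8057278 , -2.52503426,  1.15636726]), 'tvec': array([0.4545076 , 0.27014744, 1.21877028])}
top {'fx': 436.9301171673218, 'fy': 436.9301171673218, 'cx': 319.49392445486893, 'cy': 239.15431609783337, 'rvec': array([ 2.12657422, -2.17330239,  0.08205588]), 'tvec': array([0.00445107, 0.57709173, 0.86539321])}
0.1 [ 0.17598514 -0.57306591  0.217682  ] [-3.10516042e+00 -4.65835930e-01  1.17858334e-04] 0.09292829859141101
```

View pics/top0.png

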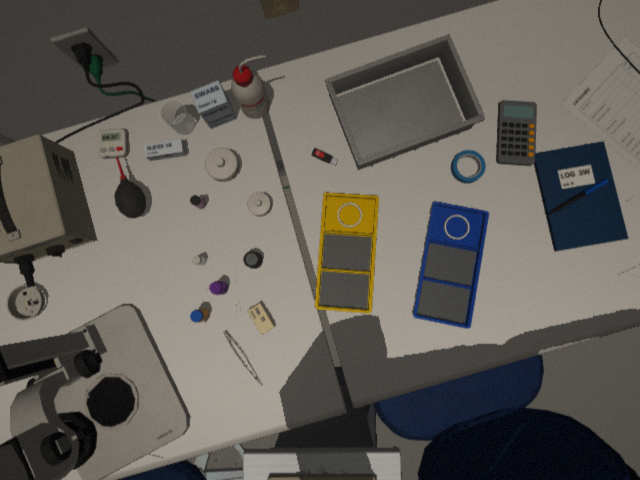

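View pics/scene0.png

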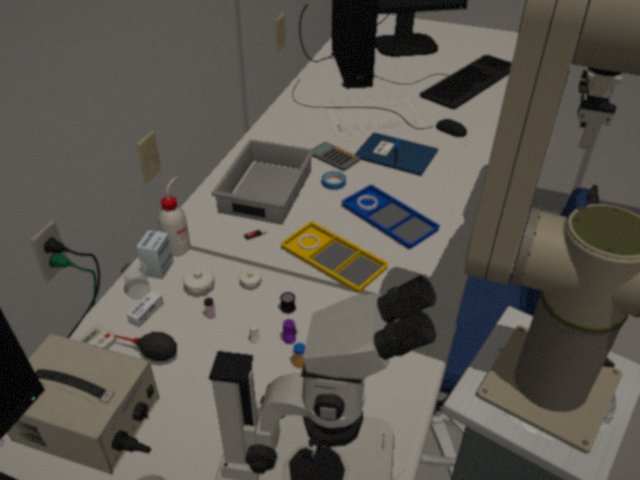

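Both views show the same stock and trays. Pixels below are in the top view.
- **Cassette:** small one at (260,204), large one at (222,164). I take the small.
- **Amber vial:** blue cap at (198,315); the purple look-alike at (218,287) stays.
- **Pink vial:** black cap at (197,201).
- **Loupe:** (253,258); the large black microscope eyepieces and rubber bulb (130,198) are not it.
- **Carton:** cream at (261,316); the slide box (165,148) and SWABS box (213,102) are not it.
- **Clear vial:** (199,259).

I'll check these in one close crop.

```bash
python3 - <<'E'
import cv2
a=cv2.imread("pics/top0.png")
b=cv2.resize(a[140:390,170:290],None,fx=2.4,fy=2.4,interpolation=cv2.INTER_CUBIC)
c=cv2.imread("pics/scene0.png")[220:395,160:380]
c=cv2.resize(c,None,fx=2.2,fy=2.2,interpolation=cv2.INTER_CUBIC)
import numpy as np
o=np.zeros((600,288+484,3),np.uint8);o[:b.shape[0],:288]=b;o[:c.shape[0],288:]=c
cv2.imwrite("pics/crop0.png",cv2.convertScaleAbs(o,alpha=1.3))
E
cat > h.py <<'E'
import numpy as np,cv2
from plant import monitor,eyes
def ray(n,u,v,z):
    m=eyes.camera_model(n);R=cv2.Rodrigues(m["rvec"])[0];c=-R.T@m["tvec"]
    d=R.T@np.array([(u-m["cx"])/m["fx"],(v-m["cy"])/m["fy"],1]);return c+d*(z-c[2])/d[2]
def proj(n,P):
    m=eyes.camera_model(n);K=np.array([[m["fx"],0,m["cx"]],[0,m["fy"],m["cy"]],[0,0,1]])
    return cv2.projectPoints(np.array(P,float).reshape(-1,1,3),m["rvec"],m["tvec"],K,None)[0].reshape(-1,2)
E
python3 - <<'E'
from h import *
np.set_printoptions(precision=4,suppress=True)
for n,u,v,z in [("cass",260,203,.025),("amber",197.5,315,.052),("loupe",253,258,.036),("pink",197,201,.048),("clear",199,259,.04),("purple",218.5,287,.05),("carton",261.5,316.5,.018),("bigc",222,164,.03)]: print(n,ray("top",u,v,z)[:2])
for n,ps in [("Y",[(323,192.5),(379.5,195.5),(373,313),(316,309.5)]),("B",[(433,202),(489,209.5),(469,328),(414,318.5)])]:
    P=np.array([ray("top",u,v,.017)[:2] for u,v in ps]);print(n,P,P.mean(0))
m=eyes.camera_model("top");R=cv2.Rodrigues(m["rvec"])[0];print(-R.T@m["tvec"])
E
```

```text
cass [0.6569 0.1153]
amber [0.429  0.2366]
loupe [0.541  0.1284]
pink [0.6599 0.2414]
clear [0.5412 0.2385]
purple [0.4835 0.1954]
carton [0.4216 0.1146]
bigc [0.7416 0.1946]
Y [[ 0.6774 -0.017 ]
 [ 0.6678 -0.1354]
 [ 0.4246 -0.1138]
 [ 0.4338  0.0024]] [ 0.5509 -0.066 ]
B [[ 0.651  -0.2461]
 [ 0.6322 -0.3605]
 [ 0.3912 -0.3058]
 [ 0.4121 -0.1964]] [ 0.5216 -0.2772]
[ 0.4794 -0.0361  0.9224]
```

View pics/crop0.png

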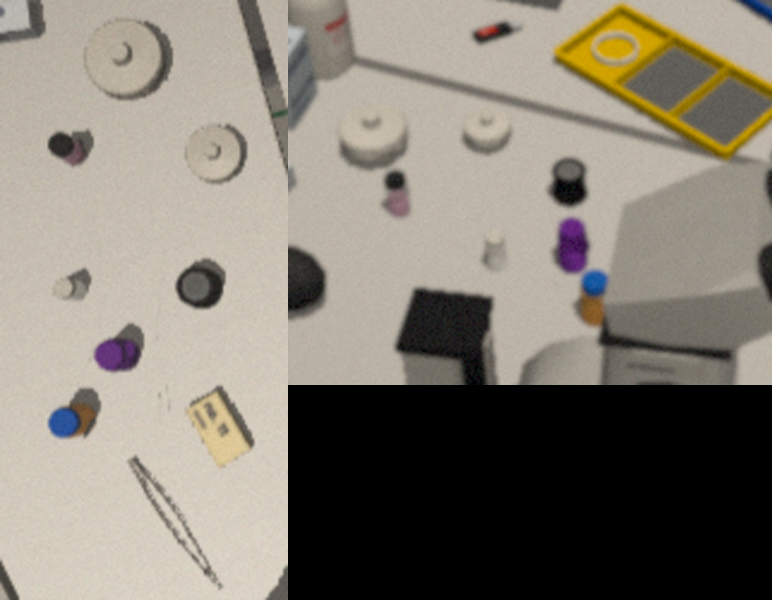

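The crop confirms the choices. The small cassette is at crop (214,153), the pink vial with black cap at (62,146), and the loupe at (200,287). The amber vial with blue cap is at (64,423), and the carton is centred at (220,426). Next I'll measure the carton yaw and how far the microscope reaches near the amber vial.

Run:
```python
from h import *
np.set_printoptions(precision=4,suppress=True)
cr=lambda x,y:(170+x/2.4-.3,140+y/2.4-.3)
P=np.array([ray("top",*cr(*p),.018)[:2] for p in [(188,407),(219,388),(252,443),(222,464)]])
print("carton",P.mean(0),np.degrees(np.arctan2(*(P[3]-P[0]+P[2]-P[1])[::-1])),np.linalg.norm(P[3]-P[0]),np.linalg.norm(P[1]-P[0]))
for n,p,z in [("cass",(214,153),.025),("amber",(64,423),.052),("pink",(62,146),.048),("loupe",(200,287),.036),("clear",(64,288),.04)]: print(n,ray("top",*cr(*p),z)[:2])
print("ringY",ray("top",349.5,214.5,.011)[:2],"ringB",ray("top",457,227,.011)[:2])
def c(n):
    m=eyes.camera_model(n);R=cv2.Rodrigues(m["rvec"])[0];return -R.T@m["tvec"]
def tri(a,b):
    p,q=c("scene"),c("top");d=ray("scene",*a,0)-p;e=ray("top",*b,0)-q
    s=np.linalg.lstsq(np.c_[d,-e],q-p,rcond=None)[0];x,y=p+s[0]*d,q+s[1]*e
    return (x+y)/2,np.linalg.norm(x-y)
# control: blue cap, then microscope pairs
print("ctl",tri((597,0),(0,0))[1],tri((299,349),(197,315)))
for a in [(410,298),(400,335),(325,210+200),(233,365),(308,460),(360,285),(312,345)]:
  for b in [(88,362),(70,435),(40,465),(112,400),(5,350),(100,330),(20,400)]:
    X,g=tri(a,b)
    if g<.03 and X[2]>-.02: print(a,b,X,round(g,3))
```

```text
carton [0.4207 0.1147] -149.15063467580683 0.05656115040360671 0.031037098983298112
cass [0.656  0.1177]
amber [0.4272 0.2389]
pink [0.661  0.2444]
loupe [0.5384 0.1283]
clear [0.5398 0.2439]
ringY [ 0.63   -0.0717] ringB [ 0.598  -0.2945]
ctl 0.4134945024720705 (array([0.4293, 0.2403, 0.0449]), np.float64(0.001553379898994688))
(325, 410) (70, 435) [0.2495 0.4062 0.1876] 0.009
(325, 410) (40, 465) [0.2261 0.4282 0.2327] 0.023
(325, 410) (112, 400) [0.2819 0.3695 0.1179] 0.004
(233, 365) (5, 350) [0.389  0.4649 0.2574] 0.011
(308, 460) (70, 435) [0.2364 0.4523 0.12  ] 0.029
(308, 460) (112, 400) [0.2708 0.4163 0.0364] 0.016
(360, 285) (70, 435) [0.2854 0.299  0.351 ] 0.028
(360, 285) (40, 465) [0.2655 0.321  0.3789] 0.015
(312, 345) (112, 400) [0.3187 0.3284 0.2161] 0.027
```

Run:
```python
import cv2,numpy as np
a=cv2.imread("pics/top0.png")[290:480,0:215];c=cv2.imread("pics/scene0.png")[240:480,190:450]
a=cv2.resize(a,None,fx=1.8,fy=1.8);c=cv2.resize(c,None,fx=1.55,fy=1.55)
o=np.zeros((400,800,3),np.uint8);o[:a.shape[0],:a.shape[1]]=a;o[:c.shape[0],390:390+c.shape[1]]=c
cv2.imwrite("pics/micro.png",cv2.convertScaleAbs(o,alpha=1.8))
```

```text
(no output)
```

View pics/micro.png

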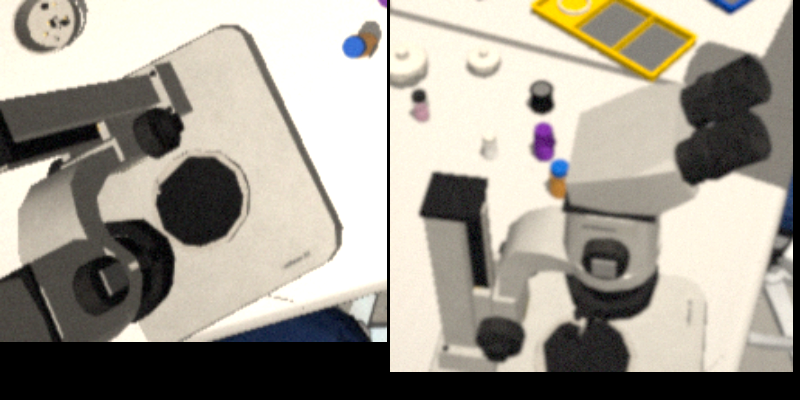

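The head, column and eyepieces sit well outside the gripper's footprint at the amber vial: the head is around (0.25,0.40) and the column around (0.39,0.46). Only the eyepieces need checking. I'll start with the cassette: move from (17.6,-57.3) to (65.6,11.7) cm and turn -29.3° so the fingers close along the blue tray's y axis.

Run:
```python
from h import *
for a in [(430,295),(395,350)]:
  for z in(.25,.35,.45): print(a,ray("scene",*a,z))
for x in [(0.15,.3,.35),(0.2,.3,.35),(.15,.35,.35)]: print(x,proj("top",x))
```

```text
(430, 295) [0.21500713 0.15353427 0.25      ]
(430, 295) [0.17875181 0.24944488 0.35      ]
(430, 295) [0.14249649 0.34535549 0.45      ]
(395, 350) [0.20345875 0.29187497 0.25      ]
(395, 350) [0.16874331 0.36933901 0.35      ]
(395, 350) [0.13402787 0.44680306 0.45      ]
(0.15, 0.3, 0.35) [[ 70.1564161  558.56103755]]
(0.2, 0.3, 0.35) [[ 71.83679345 515.82888783]]
(0.15, 0.35, 0.35) [[ 30.80873723 558.58499048]]
```

Request:
arm_command([
  [[2.4, 3.4, 0, 0, 0, -5], [2.4, 3.45, 0, 0, 0, -5], [2.4, 3.45, 0, 0, 0, -5], [2.4, 3.45, 0, 0, 0, -5], [2.4, 3.45, 0, 0, 0, -5], [2.4, 3.45, 0, 0, 0, -4.3], [2.4, 3.45, 0, 0, 0, 0], [2.4, 3.45, 0, 0, 0, 0], [2.4, 3.45, 0, 0, 0, 0], [2.4, 3.45, 0, 0, 0, 0], [2.4, 3.45, 0, 0, 0, 0], [2.4, 3.45, 0, 0, 0, 0]],
], gripper=0.6, squeeze=15)

```text
t: 1.1
tool_pos: [0.4624, -0.1613, 0.2185]
orientation: [-3.124, 0.335, 0.0]
force: [1.1, -1.1, 1.1]
opening: 0.0741
gripper_force: 0.0
```

Request:
arm_command([
  [[2.4, 3.45, 0, 0, 0, 0], [2.4, 3.45, 0, 0, 0, 0], [2.4, 3.45, 0, 0, 0, 0], [2.4, 3.45, 0, 0, 0, 0], [2.4, 3.45, -1, 0, 0, 0], [2.4, 3.45, -2, 0, 0, 0], [2.4, 3.45, -3, 0, 0, 0], [2.4, 3.45, -3, 0, 0, 0], [0, 0, -3, 0, 0, 0], [0, 0, 0, 0, 0, 0], [0, 0, 0, 0, 0, 0]],
])

```text
t: 2.02
tool_pos: [0.6379, 0.0932, 0.1098]
orientation: [3.122, -0.334, -0.01]
force: [-0.2, -0.5, 0.8]
opening: 0.0745
gripper_force: 0.0
```

Request:
arm_command([
  [[0.9, 1.2, 0, 0, 0, 0], [0.9, 1.2, -1, 0, 0, 0], [0, 0, -2, 0, 0, 0], [0, 0, -2, 0, 0, 0], [0, 0, -1.5, 0, 0, 0], [0, 0, 0, 0, 0, 0], [0, 0, 0, 0, 0, 0]],
])

```text
t: 2.6
tool_pos: [0.6581, 0.1164, 0.0483]
orientation: [3.123, -0.337, -0.001]
force: [0.1, 0.6, 0.3]
opening: 0.0748
gripper_force: 0.0
```

Run:
```python
from h import *
cv2.imwrite("pics/c1.png",cv2.convertScaleAbs(np.hstack([cv2.resize(eyes.read_camera("top")[130:330,170:330],None,fx=2.4,fy=2.4),cv2.resize(eyes.read_camera("scene")[200:360,150:330],None,fx=2.2,fy=3)]),alpha=1.3))
s=monitor.read_state();print(s["tool_pos"],s["orientation"],s["q"])
```

```text
[0.65955204 0.11688298 0.0499615 ] [-3.12306799  0.33589615 -0.00408522] [ 9.89009377e-02  4.40388122e-01  1.43467487e+00 -3.39685391e-05
  1.26387906e+00  1.88399029e+00]
```

View pics/c1.png

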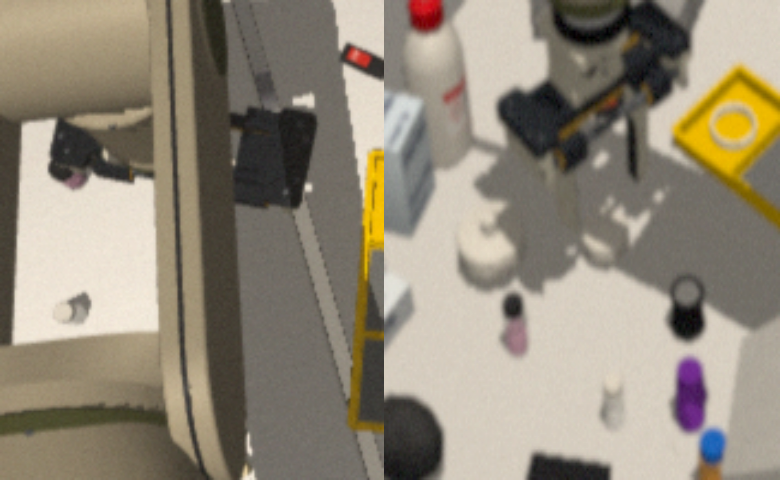

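The crops show the cassette between the open fingers (scene crop about (605,245)) and nothing else close to them. I descend and close.

Request:
arm_command([
  [[0, 0, -2, 0, 0, 0], [-0.1, 0, -1.5, 0, 0, 0], [-0.1, 0, -1, 0, 0, 0], [0, 0, 0, 0, 0, 0]],
])

```text
t: 3.03
tool_pos: [0.6563, 0.1172, 0.002]
orientation: [-3.124, 0.335, 0.0]
force: [-0.5, 0.3, 0.8]
opening: 0.0744
gripper_force: 0.0
```

Request:
arm_command([
  [[0, 0, 0, 0, 0, 0], [0, 0, 0, 0, 0, 0], [0, 0, 0, 0, 0, 0], [0, 0, 0, 0, 0, 0], [0, 0, 0, 0, 0, 0], [0, 0, 0, 0, 0, 0]],
], gripper=-1)

```text
t: 3.53
tool_pos: [0.6563, 0.1173, 0.0027]
orientation: [-3.124, 0.335, 0.0]
force: [-0.4, -0.4, 0.6]
opening: 0.0482
gripper_force: 15.0
```

Request:
arm_command([
  [[0, 0, 2, 0, 0, 0], [0, 0, 3, 0, 0, 0], [0, 0, 3, 0, 0, 0], [-0.5, -1.4, 0, 0, 0, 0], [-1.0, -3, 0, 0, 0, 0], [-1.0, -3, 0, 0, 0, 0], [-1.0, -3, 0, 0, 0, 0], [-1.0, -3, 0, 0, 0, 0], [-1.0, -3, 0, 0, 0, 0], [-1.0, -3, 0, 0, 0, 0], [-1.0, -3, 0, 0, 0, 0], [-1.0, -3, 0, 0, 0, 0]],
])

```text
t: 4.53
tool_pos: [0.5707, -0.1381, 0.0828]
orientation: [3.124, -0.335, 0.001]
force: [-0.3, -0.7, -0.2]
opening: 0.0485
gripper_force: 15.0
```

Request:
arm_command([
  [[-1.0, -3, 0, 0, 0, 0], [-1.0, -3, 0, 0, 0, 0], [-1.0, -3, 0, 0, 0, 0], [-1.0, -3, 0, 0, 0, 0], [-1.0, -2, 0, 0, 0, 0], [0, 0, 0, 0, 0, 0], [0, 0, 0, 0, 0, 0]],
])

```text
t: 5.12
tool_pos: [0.5208, -0.2778, 0.0827]
orientation: [-3.123, 0.339, -0.0]
force: [0.3, -0.6, -0.2]
opening: 0.0484
gripper_force: 15.0
```

Request:
arm_command([
  [[0, 0, -2.5, 0, 0, 0], [0, 0, -2.5, 0, 0, 0], [0, 0, -1.5, 0, 0, 0], [0, 0, -0.7, 0, 0, 0], [0, 0, -0.3, 0, 0, 0], [0, 0, 0, 0, 0, 0], [0, 0, 0, 0, 0, 0]],
])

```text
t: 5.7
tool_pos: [0.5223, -0.2767, 0.0088]
orientation: [3.123, -0.334, 0.002]
force: [0.7, 0.4, -0.1]
opening: 0.0484
gripper_force: 15.0
```

Request:
arm_command([
  [[0, 0, 0, 0, 0, 0], [0, 0, 0, 0, 0, 0], [0, 0, 0, 0, 0, 0], [0, 0, 0, 0, 0, 0], [0, 0, 1, 0, 0, 0], [0, 0, 2, 0, 0, 0], [0, 0, 3, 0, 0, 0], [0, 0, 2, 0, 0, 0]],
], gripper=0.3)

```text
t: 6.37
tool_pos: [0.5218, -0.277, 0.0905]
orientation: [3.123, -0.335, 0.002]
force: [0.6, -0.5, 1.2]
opening: 0.0604
gripper_force: 0.0
```

Request:
arm_command([
  [[0.8, 3, 0.7, 0, 0, 3.7], [0.8, 3, 0.7, 0, 0, 3.7], [0.8, 3, 0, 0, 0, 0], [0.8, 3, 0, 0, 0, 0], [0.8, 3, 0, 0, 0, 0], [0.8, 3, 0, 0, 0, 0], [0.8, 3, 0, 0, 0, 0], [0.8, 3, 0, 0, 0, 0], [0.8, 3, 0, 0, 0, 0], [0.8, 3, 0, 0, 0, 0], [0.8, 3, 0, 0, 0, 0], [0.8, 3, 0, 0, 0, 0]],
])

```text
t: 7.37
tool_pos: [0.6177, 0.0849, 0.1027]
orientation: [-3.139, 0.133, -0.001]
force: [0.2, 0.0, 0.0]
opening: 0.0603
gripper_force: 0.0
```

Request:
arm_command([
  [[0.8, 3, 0, 0, 0, 0], [0.8, 3, 0, 0, 0, 0], [0.8, 3, 0, 0, 0, 0], [0.8, 3, 0, 0, 0, 0], [0.8, 3, 0, 0, 0, 0], [0.3, 1, 0, 0, 0, 0], [0, 0, 0, 0, 0, 0], [0, 0, 0, 0, 0, 0]],
])

```text
t: 8.03
tool_pos: [0.6602, 0.2431, 0.1019]
orientation: [3.138, -0.131, -0.0]
force: [-0.1, -0.5, 0.1]
opening: 0.0606
gripper_force: 0.0
```

Run:
```python
from h import *
s=eyes.read_camera("scene");t=eyes.read_camera("top")
cv2.imwrite("pics/c2.png",np.hstack([s[180:420,100:420],cv2.resize(t[180:340,160:500],(480,240))]))
s=monitor.read_state();print(s["tool_pos"],s["orientation"])
```

```text
[0.66025988 0.2416852  0.10177373] [ 3.13804589e+00 -1.34291114e-01 -4.65763117e-04]
```

View pics/c2.png

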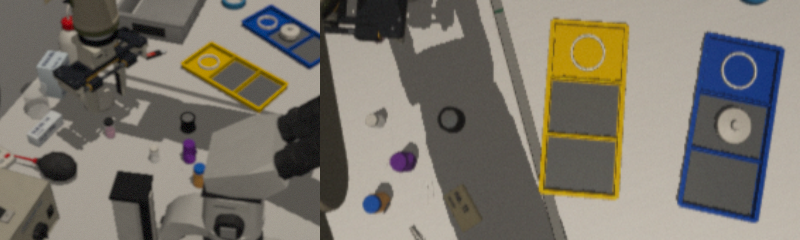

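The cassette stands in the middle of the blue tray's centre bay (right crop (735,125)). The gripper is above the pink vial (left crop (110,127)). I descend to grip the body.

Request:
arm_command([
  [[0, 0.1, -2.5, 0, 0, 0], [0, 0.1, -2.5, 0, 0, 0], [0, 0, -2, 0, 0, 0], [0, 0, -1.2, 0, 0, 0], [0, 0, -0.7, 0, 0, 0], [0, 0, 0, 0, 0, 0]],
])

```text
t: 8.63
tool_pos: [0.6593, 0.2439, 0.011]
orientation: [3.138, -0.134, -0.004]
force: [0.0, 0.0, 0.0]
opening: 0.0604
gripper_force: 0.0
```

Request:
arm_command([
  [[0, 0, 0, 0, 0, 0], [0, 0, 0, 0, 0, 0], [0, 0, 0, 0, 0, 0], [0, 0, 0, 0, 0, 0], [0, 0, 0, 0, 0, 0], [0, 0, 0, 0, 0, 0]],
], gripper=-1)

```text
t: 9.13
tool_pos: [0.6607, 0.2455, 0.0133]
orientation: [-3.138, 0.132, -0.001]
force: [-0.1, 0.6, 0.5]
opening: 0.0252
gripper_force: 0.1
```

Request:
arm_command([
  [[0, 0, 0, 0, 0, 0], [0, 0, 0, 0, 0, 0], [0, 0, 0, 0, 0, 0]],
])

```text
t: 9.38
tool_pos: [0.6606, 0.2455, 0.0131]
orientation: [-3.139, 0.132, -0.001]
force: [-0.7, 0.7, 2.2]
opening: 0.0225
gripper_force: 15.0
```

Request:
arm_command([
  [[0, 0, 2, 0, 0, 0], [0, 0, 3, 0, 0, 0], [0, 0, 3, 0, 0, 0], [-0.1, -1, 1, 0, 0, 0], [-0.3, -3, 0, 0, 0, 0], [-0.3, -3, 0, 0, 0, 0], [-0.3, -3, 0, 0, 0, 0], [-0.3, -3, 0, 0, 0, 0], [-0.3, -3, 0, 0, 0, 0], [-0.3, -3, 0, 0, 0, 0], [-0.3, -3, 0, 0, 0, 0]],
])

```text
t: 10.3
tool_pos: [0.6374, 0.0235, 0.1018]
orientation: [3.139, -0.133, -0.001]
force: [0.8, -0.4, 0.3]
opening: 0.0224
gripper_force: 15.0
```

Request:
arm_command([
  [[-0.3, -3, 0, 0, 0, 0], [-0.3, -3, 0, 0, 0, 0], [-0.3, -2.6, 0, 0, 0, 0], [0, -1, 0, 0, 0, 0], [0, 0, 0, 0, 0, 0], [0, 0, 0, 0, 0, 0]],
])

```text
t: 10.8
tool_pos: [0.629, -0.0707, 0.1022]
orientation: [-3.138, 0.135, 0.001]
force: [-0.6, 0.7, -0.9]
opening: 0.0224
gripper_force: 15.0
```

Request:
arm_command([
  [[0, -0.2, -2.5, 0, 0, 0], [0, 0, -2.5, 0, 0, 0], [0, 0, -2, 0, 0, 0], [0, 0, -1, 0, 0, 0], [0, 0, -0.5, 0, 0, 0], [0, 0, 0, 0, 0, 0], [0, 0, 0, 0, 0, 0]],
])

```text
t: 11.38
tool_pos: [0.6301, -0.0721, 0.0186]
orientation: [3.139, -0.131, 0.002]
force: [0.5, -0.8, -0.2]
opening: 0.0229
gripper_force: 15.0
```

Run:
```python
from h import *
s=eyes.read_camera("scene")
cv2.imwrite("pics/c3.png",cv2.resize(s[130:330,220:480],None,fx=2.5,fy=2.5,interpolation=cv2.INTER_CUBIC))
s=monitor.read_state();print(s["tool_pos"],s["orientation"],s["force"])
```

```text
[ 0.63055645 -0.07238382  0.01921116] [ 3.13854404 -0.13159779  0.0034285 ] [ 0.22151917  0.21881388 -0.80403846]
```

View pics/c3.png

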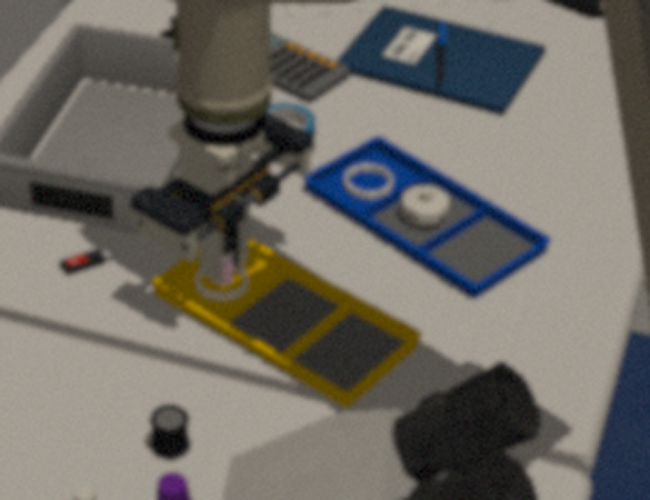

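The pink vial is in the gripper over the white ring (crop (228,275)). I lower it the last 2 mm and release.

Request:
arm_command([
  [[0, 0, -0.2, 0, 0, 0], [0, 0, 0, 0, 0, 0], [0, 0, 0, 0, 0, 0]],
])

```text
t: 11.68
tool_pos: [0.6298, -0.0728, 0.0164]
orientation: [3.139, -0.133, 0.002]
force: [0.6, 0.8, -1.0]
opening: 0.0229
gripper_force: 15.0
```

Request:
arm_command([
  [[0, 0, 0, 0, 0, 0], [0, 0, 0, 0, 0, 0], [0, 0, 0, 0, 0, 0], [0, 0, 0, 0, 0, 0], [0, 0, 0, 0, 0, 0], [0, 0, 1.5, 0, 0, 0], [0, 0, 2.5, 0, 0, 0], [0, 0, 3, 0, 0, 0], [0, 0, 1.5, 0, 0, 0]],
], gripper=0.3)

```text
t: 12.43
tool_pos: [0.6308, -0.073, 0.1043]
orientation: [3.138, -0.133, 0.006]
force: [0.6, -0.0, 0.8]
opening: 0.0605
gripper_force: 0.0
```

Request:
arm_command([
  [[-1.15, 2.5, 0, 0, 0, 0], [-1.15, 2.5, 0, 0, 0, 0], [-1.15, 2.5, 0, 0, 0, 0], [-1.15, 2.5, 0, 0, 0, 0], [-1.15, 2.5, 0, 0, 0, 0], [-1.15, 2.5, 0, 0, 0, 0], [-1.15, 2.5, 0, 0, 0, 0], [-1.15, 2.6, 0, 0, 0, 0], [0, 0, -2, 0, 0, 0], [0, 0, -2, 0, 0, 0], [0, 0, 0, 0, 0, 0], [0, 0, 0, 0, 0, 0]],
])

```text
t: 13.43
tool_pos: [0.5361, 0.1282, 0.0597]
orientation: [3.138, -0.132, -0.005]
force: [0.2, -0.6, 0.5]
opening: 0.0605
gripper_force: 0.0
```

Run:
```python
from h import *
s=eyes.read_camera("scene")
cv2.imwrite("pics/c4.png",cv2.resize(s[180:380,180:420],None,fx=2.5,fy=2.5,interpolation=cv2.INTER_CUBIC))
s=monitor.read_state();print(s["tool_pos"],s["orientation"],s["force"])
```

```text
[0.53724228 0.12813595 0.06093311] [ 3.13860371e+00 -1.32907773e-01 -1.06144532e-03] [ 0.54668024  0.92719761 -0.56493342]
```

View pics/c4.png

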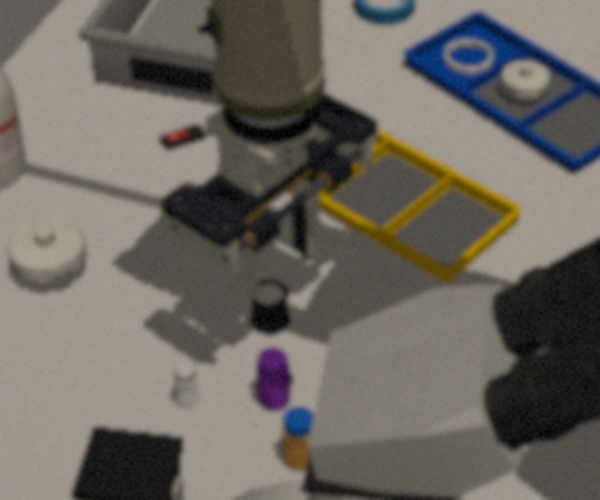

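The fingers straddle the loupe (crop (270,305)), clear of the purple vial (273,378). I descend and grip.

Request:
arm_command([
  [[0.1, 0, -2, 0, 0, 0], [0.1, 0, -2, 0, 0, 0], [0, 0, -1.2, 0, 0, 0], [0, 0, -0.6, 0, 0, 0], [0, 0, 0, 0, 0, 0]],
])

```text
t: 13.9
tool_pos: [0.5393, 0.128, 0.0024]
orientation: [3.139, -0.133, -0.001]
force: [0.5, -0.5, 0.8]
opening: 0.0605
gripper_force: 0.0
```

Request:
arm_command([
  [[0, 0, 0, 0, 0, 0], [0, 0, 0, 0, 0, 0], [0, 0, 0, 0, 0, 0], [0, 0, 0, 0, 0, 0], [0, 0, 0, 0, 0, 0], [0, 0, 0, 0, 0, 0], [0, 0, 0, 0, 0, 0]],
], gripper=-1)

```text
t: 14.48
tool_pos: [0.5399, 0.1284, 0.0034]
orientation: [-3.139, 0.133, -0.002]
force: [-0.9, -0.4, 5.8]
opening: 0.0356
gripper_force: 15.0
```

Request:
arm_command([
  [[0, 0, 2, 0, 0, 0], [0, 0, 3, 0, 0, 0], [0, 0, 3, 0, 0, 0], [0.1, -2.4, 0, 0, 0, 0], [0.2, -2.4, 0, 0, 0, 0], [0.2, -2.4, 0, 0, 0, 0], [0.2, -2.4, 0, 0, 0, 0], [0.2, -2.4, 0, 0, 0, 0], [0.1, -2.4, 0, 0, 0, 0], [0.1, -2.4, 0, 0, 0, 0], [0, -2.6, 0, 0, 0, 0], [0, 0, 0, 0, 0, 0]],
])

```text
t: 15.48
tool_pos: [0.5501, -0.0697, 0.0825]
orientation: [3.137, -0.137, -0.0]
force: [0.1, 0.9, -0.6]
opening: 0.0356
gripper_force: 15.0
```

Request:
arm_command([
  [[0, 0, -2.5, 0, 0, 0], [0, 0, -2.5, 0, 0, 0], [0, 0, -1.5, 0, 0, 0], [0, 0, -0.8, 0, 0, 0], [0, 0, -0.1, 0, 0, 0], [0, 0, 0, 0, 0, 0], [0, 0, 0, 0, 0, 0]],
])

```text
t: 16.07
tool_pos: [0.5513, -0.0657, 0.0099]
orientation: [3.139, -0.132, 0.003]
force: [1.1, 0.1, -0.1]
opening: 0.0358
gripper_force: 15.0
```

Request:
arm_command([
  [[0, 0, -0.25, 0, 0, 0], [0, 0, 0, 0, 0, 0], [0, 0, 0, 0, 0, 0]],
])

```text
t: 16.32
tool_pos: [0.5509, -0.0657, 0.0069]
orientation: [3.139, -0.133, 0.002]
force: [-0.1, -0.1, 0.8]
opening: 0.0356
gripper_force: 15.0
```

Request:
arm_command([
  [[0, 0, 0, 0, 0, 0], [0, 0, 0, 0, 0, 0], [0, 0, 0, 0, 0, 0], [0, 0, 0, 0, 0, 0], [0, 0, 0, 0, 0, 0], [0, 0, 1.5, 0, 0, 0], [0, 0, 2.5, 0, 0, 0], [0, 0, 3, 0, 0, 0], [0, 0, 2, 0, 0, 0]],
], gripper=0.2)

```text
t: 17.07
tool_pos: [0.551, -0.0658, 0.0985]
orientation: [3.139, -0.133, 0.002]
force: [0.6, -0.4, 1.1]
opening: 0.0557
gripper_force: 0.0
```

Request:
arm_command([
  [[-1.6, 2.2, 0, 0, 0, 4.4], [-1.6, 2.2, 0, 0, 0, 4.4], [-1.6, 2.2, 0, 0, 0, 4.4], [-1.6, 2.2, 0, 0, 0, 4.5], [-1.6, 2.2, 0, 0, 0, 4.5], [-1.7, 2.3, 0, 0, 0, 4.5], [-1.7, 2.4, 0, 0, 0, 4.5], [-1.6, 2.4, -1, 0, 0, 4.5], [0, 0, -2, 0, 0, 0], [0, 0, -1, 0, 0, 0], [0, 0, 0, 0, 0, 0], [0, 0, 0, 0, 0, 0]],
], gripper=0.1)

```text
t: 18.07
tool_pos: [0.42, 0.1148, 0.0558]
orientation: [-3.029, -0.834, 0.003]
force: [0.6, -0.0, 0.4]
opening: 0.0514
gripper_force: 0.0
```

Run:
```python
from h import *
s=eyes.read_camera("scene");t=eyes.read_camera("top")
cv2.imwrite("pics/c5.png",np.hstack([s[150:450,150:470],cv2.resize(t[180:380,180:460],(420,300))]))
s=monitor.read_state();print(s["tool_pos"],s["orientation"],s["q"])
```

```text
[0.42124378 0.11477473 0.05693805] [3.02874876e+00 8.33621978e-01 1.16175951e-03] [ 1.48578623e-01 -1.79178609e-01  2.09851357e+00 -1.34198504e-04
  1.22149748e+00  1.18224883e+00]
```

View pics/c5.png

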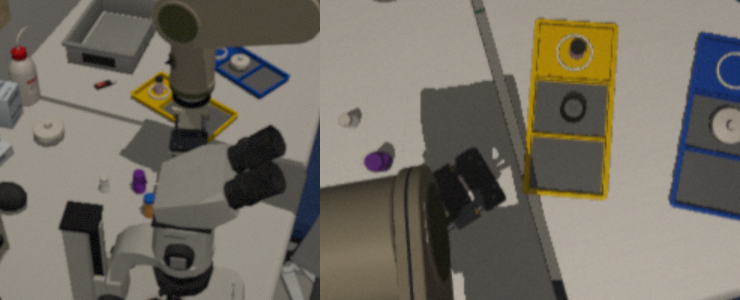

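The pink vial (575,50) and loupe (573,107) stand upright in the yellow tray. The gripper is over the carton at the right yaw, so I descend and grip.

Request:
arm_command([
  [[0, 0, -2, 0, 0, 0], [0, 0, -2, 0, 0, 0], [0, 0, -1.2, 0, 0, 0], [0, 0, 0, 0, 0, 0], [0, 0, 0, 0, 0, 0]],
])

```text
t: 18.58
tool_pos: [0.4206, 0.1149, 0.0045]
orientation: [-3.029, -0.834, 0.001]
force: [0.6, -0.2, -0.3]
opening: 0.051
gripper_force: 0.0
```

Request:
arm_command([
  [[0, 0, 0, 0, 0, 0], [0, 0, 0, 0, 0, 0], [0, 0, 0, 0, 0, 0], [0, 0, 0, 0, 0, 0], [0, 0, 0, 0, 0, 0], [0, 0, 0, 0, 0, 0]],
], gripper=-1)

```text
t: 19.08
tool_pos: [0.4213, 0.1154, 0.0052]
orientation: [3.028, 0.836, 0.003]
force: [-0.9, -1.8, 5.5]
opening: 0.0321
gripper_force: 15.0
```

Request:
arm_command([
  [[0, 0, 2, 0, 0, 0], [0, 0, 3, 0, 0, 0], [0, 0, 2, 0, 0, 0], [0.6, -2.1, 0, 0, 0, -4.4], [0.6, -2.1, 0, 0, 0, -4.4], [0.6, -2.2, 0, 0, 0, -4.4], [0.6, -2.2, 0, 0, 0, -4.5], [0.6, -2.2, 0, 0, 0, -4.5], [0.7, -2.2, 0, 0, 0, -4.5], [0.7, -2.2, 0, 0, 0, -4.5], [0.7, -2.2, 0, 0, 0, -4.5], [0, 0, 0, 0, 0, 0]],
])

```text
t: 20.08
tool_pos: [0.4725, -0.0619, 0.0747]
orientation: [3.137, -0.143, 0.002]
force: [0.6, -0.6, -0.6]
opening: 0.032
gripper_force: 15.0
```

Request:
arm_command([
  [[0, 0, -2, 0, 0, 0], [0, 0, -2, 0, 0, 0], [0, 0, -1, 0, 0, 0], [0, 0, 0, 0, 0, 0], [0, 0, 0, 0, 0, 0]],
])

```text
t: 20.5
tool_pos: [0.4706, -0.0582, 0.0238]
orientation: [-3.138, 0.131, 0.003]
force: [0.2, 0.0, -0.0]
opening: 0.0324
gripper_force: 15.0
```

Request:
arm_command([
  [[0.1, -0.1, -0.8, 0, 0, 0], [0, 0, -0.5, 0, 0, 0], [0, 0, -0.2, 0, 0, 0], [0, 0, 0, 0, 0, 0], [0, 0, 0, 0, 0, 0]],
])

```text
t: 20.92
tool_pos: [0.4724, -0.0596, 0.0092]
orientation: [-3.139, 0.132, 0.0]
force: [0.5, -0.7, -1.0]
opening: 0.0317
gripper_force: 15.0
```

Request:
arm_command([
  [[0, 0, 0, 0, 0, 0], [0, 0, 0, 0, 0, 0], [0, 0, 0, 0, 0, 0], [0, 0, 0, 0, 0, 0], [0, 0, 0, 0, 0, 0], [0, 0, 1.5, 0, 0, 0], [0, 0, 3, 0, 0, 0], [0, 0, 3, 0, 0, 0], [0, 0, 2.5, 0, 0, 0]],
], gripper=0.2)

```text
t: 21.67
tool_pos: [0.4724, -0.0597, 0.1109]
orientation: [3.139, -0.133, 0.001]
force: [0.2, 0.5, 0.7]
opening: 0.0558
gripper_force: 0.0
```

Request:
arm_command([
  [[0, 2.2, 0, 0, 0, -3.7], [0, 2.2, 0, 0, 0, -3.7], [0, 2.2, 0, 0, 0, 0], [-0.5, 2.2, 0, 0, 0, 0], [-0.5, 2.2, 0, 0, 0, 0], [-0.5, 2.2, 0, 0, 0, 0], [-0.5, 2.2, 0, 0, 0, 0], [-0.5, 2.2, 0, 0, 0, 0], [-0.5, 2.2, 0, 0, 0, 0], [-0.5, 2.2, 0, 0, 0, 0], [0, 0, 0, 0, 0, 0]],
])

```text
t: 22.58
tool_pos: [0.4365, 0.1633, 0.1093]
orientation: [-3.123, 0.331, 0.001]
force: [0.6, 0.9, 0.3]
opening: 0.056
gripper_force: 0.0
```

Run:
```python
from h import *
s=eyes.read_camera("scene");t=eyes.read_camera("top")
cv2.imwrite("pics/c6.png",np.hstack([cv2.resize(s[100:480,130:500],(430,442)),cv2.resize(t[120:480,20:320],(368,442))]))
s=monitor.read_state();print(s["tool_pos"],s["orientation"],s["q"],s["force"])
```

```text
[0.43716486 0.16069229 0.10917312] [ 3.12373157e+00 -3.31586344e-01  8.82676225e-05] [ 2.42352558e-01 -1.58417312e-01  1.97796573e+00 -3.21713050e-04
  1.32209761e+00  2.02473746e+00] [0.14544343 0.04111329 0.45507229]
```

View pics/c6.png

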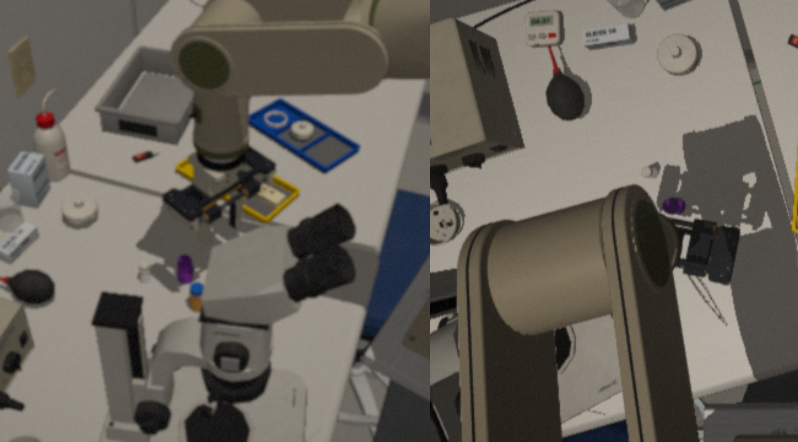

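The carton lies in the yellow near bay (left crop (268,193)). The arm is right of and above the microscope eyepieces (left crop (320,255)). I'll go halfway to the amber vial and check clearance again, since the arm moves toward the microscope here.

Request:
arm_command([
  [[-0.1, 1.5, 0, 0, 0, 0], [-0.1, 1.5, 0, 0, 0, 0], [-0.2, 1.5, 0, 0, 0, 0], [0, 0, 0, 0, 0, 0], [0, 0, 0, 0, 0, 0]],
])

```text
t: 23.1
tool_pos: [0.4336, 0.2046, 0.1091]
orientation: [3.123, -0.334, -0.0]
force: [-0.3, -0.5, -0.5]
opening: 0.056
gripper_force: 0.0
```

Run:
```python
from h import *
s=eyes.read_camera("scene");t=eyes.read_camera("top")
cv2.imwrite("pics/c7.png",np.hstack([cv2.resize(s[0:480,130:530],(440,528)),cv2.resize(t[180:480,80:280],(352,528))]))
s=monitor.read_state();print(s["tool_pos"],s["orientation"],s["q"],s["force"],s["joint_torque"])
```

```text
[0.43357588 0.20420773 0.10904946] [ 3.12302096e+00 -3.35763776e-01 -1.74107733e-04] [ 3.33505307e-01 -1.18738906e-01  1.94240910e+00 -4.87488531e-04
  1.31826762e+00  2.11862572e+00] [-0.70457204 -0.20215747 -0.14552691] [ 4.27443590e-01 -4.04441428e+01 -4.67903924e+01  1.00268979e-02
 -8.44092853e-02 -3.81838281e-04]
```

View pics/c7.png

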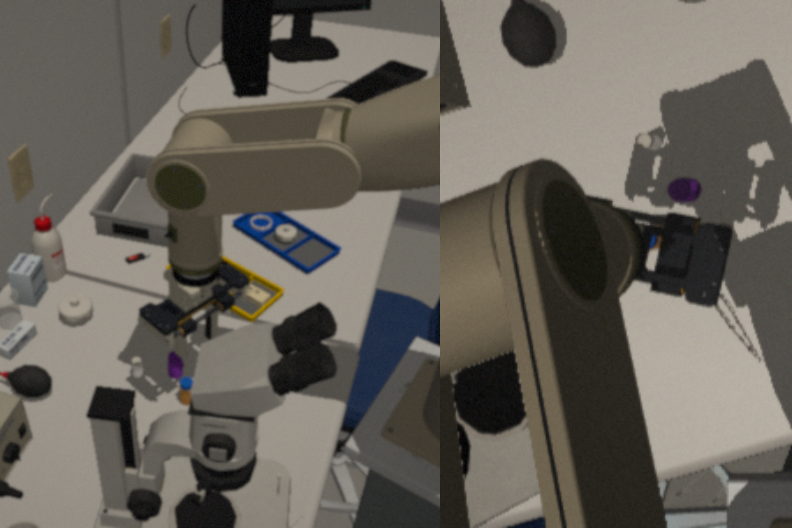

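The forearm passes well above the eyepieces, and the amber cap (right crop (650,242)) is just left of the gripper. I continue over the vial and descend.

Request:
arm_command([
  [[-0.2, 1.2, 0, 0, 0, 0], [-0.2, 1.2, 0, 0, 0, 0], [-0.2, 1.0, 0, 0, 0, 0], [0, 0, 0, 0, 0, 0], [0, 0, -2, 0, 0, 0], [0, 0, -1.5, 0, 0, 0], [0, 0, 0, 0, 0, 0], [0, 0, 0, 0, 0, 0]],
])

```text
t: 23.87
tool_pos: [0.4264, 0.2391, 0.0734]
orientation: [3.123, -0.334, -0.003]
force: [-0.2, 0.1, 0.5]
opening: 0.0558
gripper_force: 0.0
```

Run:
```python
from h import *
s=eyes.read_camera("scene")
cv2.imwrite("pics/c8.png",cv2.resize(s[220:400,200:400],None,fx=3,fy=3,interpolation=cv2.INTER_CUBIC))
s=monitor.read_state();print(s["tool_pos"],s["orientation"],s["force"])
```

```text
[0.42722954 0.23940633 0.07445206] [ 3.12345606e+00 -3.34162404e-01 -6.05074439e-04] [ 0.20251871  0.1694701  -0.646721  ]
```

View pics/c8.png

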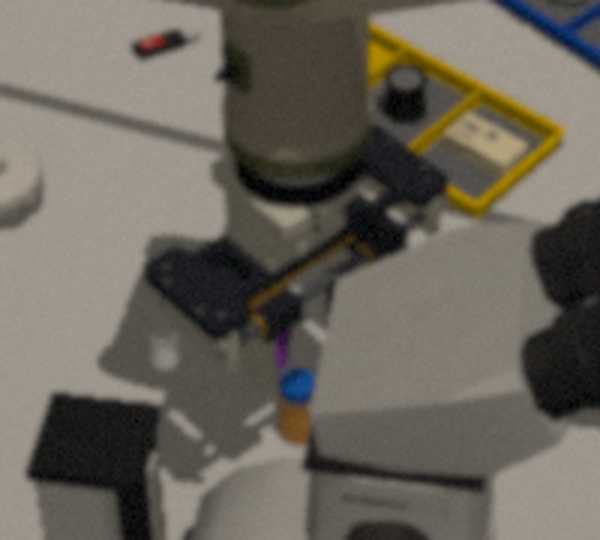

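The gripper is above the amber vial (crop (297,405)) and clear of the microscope head. The vial's position agrees between both cameras, so I go on down.

Request:
arm_command([
  [[0.1, 0, -1.5, 0, 0, 0], [0, 0, -1.5, 0, 0, 0], [0, 0, -1.5, 0, 0, 0], [0, 0, -1.5, 0, 0, 0], [0, 0, 0, 0, 0, 0]],
])

```text
t: 24.33
tool_pos: [0.4271, 0.2388, 0.0126]
orientation: [3.122, -0.335, -0.004]
force: [-1.3, -0.5, -0.8]
opening: 0.0559
gripper_force: 0.0
```

Request:
arm_command([
  [[0, 0, 0, 0, 0, 0], [0, 0, 0, 0, 0, 0], [0, 0, 0, 0, 0, 0], [0, 0, 0, 0, 0, 0], [0, 0, 0, 0, 0, 0], [0, 0, 0, 0, 0, 0], [0, 0, 0, 0, 0, 0], [0, 0, 0, 0, 0, 0]],
], gripper=-1)

```text
t: 25.0
tool_pos: [0.4291, 0.2397, 0.0152]
orientation: [-3.123, 0.335, -0.002]
force: [-0.6, 0.4, 6.7]
opening: 0.0272
gripper_force: 15.0
```

Request:
arm_command([
  [[0, 0, 2, 0, 0, 0], [0, 0, 3, 0, 0, 0], [0, 0, 3, 0, 0, 0], [0, 0, 2, 0, 0, 0], [0.5, -1.5, 0, 0, 0, 0], [1, -3, 0, 0, 0, 0], [1, -3, 0, 0, 0, 0], [1, -3, 0, 0, 0, 0], [1, -3, 0, 0, 0, 0], [1, -3, 0, 0, 0, 0], [1, -3, 0, 0, 0, 0], [1, -3, 0, 0, 0, 0]],
])

```text
t: 26.0
tool_pos: [0.5034, 0.0128, 0.1141]
orientation: [-3.124, 0.335, 0.0]
force: [1.2, 0.2, -0.1]
opening: 0.0273
gripper_force: 15.0
```

Request:
arm_command([
  [[1, -3, 0, 0, 0, 0], [1, -3, 0, 0, 0, 0], [1, -3, 0, 0, 0, 0], [1, -3, 0, 0, 0, 0], [1, -3, 0, 0, 0, 0], [1, -3, 0, 0, 0, 0], [1, -3, 0, 0, 0, 0], [1, -3, 0, 0, 0, 0], [1, -3, 0, 0, 0, 0], [0.5, -2.5, 0, 0, 0, 0], [0, -1.4, 0, 0, 0, 0], [0, 0, 0, 0, 0, 0]],
])

```text
t: 27.0
tool_pos: [0.5976, -0.2975, 0.1136]
orientation: [3.123, -0.339, -0.001]
force: [-0.3, -0.1, -1.0]
opening: 0.0269
gripper_force: 15.0
```

Request:
arm_command([
  [[0, 0, 0, 0, 0, 0], [0, 0, 0, 0, 0, 0]],
])

```text
t: 27.17
tool_pos: [0.598, -0.2934, 0.1138]
orientation: [-3.123, 0.334, 0.001]
force: [-0.5, 1.1, -1.0]
opening: 0.0275
gripper_force: 15.0
```

Request:
arm_command([
  [[0, 0, -2.5, 0, 0, 0], [0, 0, -2.5, 0, 0, 0], [0, 0, -2.2, 0, 0, 0], [0, 0, -1.5, 0, 0, 0], [0, 0, -0.6, 0, 0, 0], [0, 0, -0.2, 0, 0, 0], [0, 0, 0, 0, 0, 0], [0, 0, 0, 0, 0, 0]],
])

```text
t: 27.83
tool_pos: [0.5994, -0.295, 0.0209]
orientation: [3.123, -0.334, 0.003]
force: [-0.5, 0.1, 0.2]
opening: 0.0273
gripper_force: 15.0
```

Request:
arm_command([
  [[0, 0, 0, 0, 0, 0], [0, 0, 0, 0, 0, 0]],
])

```text
t: 28.0
tool_pos: [0.5993, -0.2953, 0.0208]
orientation: [3.123, -0.335, 0.004]
force: [0.8, -0.1, -0.3]
opening: 0.0271
gripper_force: 15.0
```

Request:
arm_command([
  [[0, 0, -0.2, 0, 0, 0], [0, 0, -0.1, 0, 0, 0], [0, 0, 0, 0, 0, 0], [0, 0, 0, 0, 0, 0]],
])

```text
t: 28.33
tool_pos: [0.5989, -0.2951, 0.0172]
orientation: [3.123, -0.335, 0.002]
force: [-0.8, 0.6, 5.9]
opening: 0.0275
gripper_force: 15.0
```

Request:
arm_command([
  [[0, 0, 0, 0, 0, 0], [0, 0, 0, 0, 0, 0], [0, 0, 0, 0, 0, 0], [0, 0, 0, 0, 0, 0], [0, 0, 0, 0, 0, 0], [0, 0, 1.5, 0, 0, 0], [0, 0, 3, 0, 0, 0], [0, 0, 3, 0, 0, 0], [0, 0, 3, 0, 0, 0]],
], gripper=0.2)

```text
t: 29.08
tool_pos: [0.5981, -0.2945, 0.1231]
orientation: [-3.124, 0.335, 0.001]
force: [0.1, -0.2, -0.1]
opening: 0.0554
gripper_force: 0.0
```

Request:
arm_command([
  [[-1.5, -3, 2, 0, 0, 0], [-1.5, -3, 2, 0, 0, 0], [-1.5, -3, 0, 0, 0, 0], [-1.5, -3, 0, 0, 0, 0], [-2, -3, 0, 0, 0, 0], [-2, -3, 0, 0, 0, 0], [-2, -3, 0, 0, 0, 0], [-2, -3, 0, 0, 0, 0], [-2, -2, 0, 0, 0, 0], [0, 0, 0, 0, 0, 0], [0, 0, 0, 0, 0, 0]],
])

```text
t: 30.0
tool_pos: [0.4369, -0.5562, 0.1622]
orientation: [3.123, -0.34, 0.001]
force: [-0.2, 0.7, -0.4]
opening: 0.0557
gripper_force: 0.0
```

Run:
```python
from h import *
s=eyes.read_camera("scene");t=eyes.read_camera("top")
cv2.imwrite("pics/end.png",np.hstack([cv2.resize(s[160:360,230:450],(440,400)),cv2.resize(t[180:340,180:500],(800-440,180)).copy() if 0 else cv2.copyMakeBorder(cv2.resize(t[180:340,180:500],(360,180)),0,220,0,0,0)]))
cv2.imwrite("pics/top_end.png",t)
a=cv2.imread("pics/top0.png");print("clear vial diff",np.abs(a[248:272,188:212].astype(int)-t[248:272,188:212]).mean())
print(proj("top",[(.5985,-.294,.055),(.63,-.0726,.051)]))
```

```text
clear vial diff 4.71412037037037
[[462.90334956 223.74401993]
 [350.61229381 211.25506196]]
```

View pics/end.png

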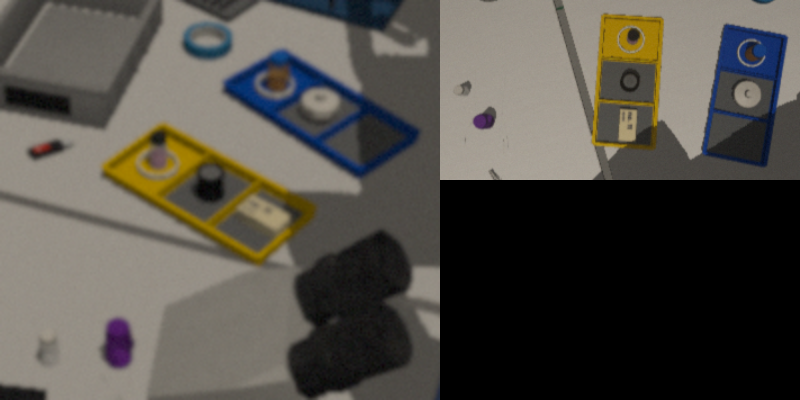

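All five items stand upright in their bays. The amber cap is at about (462,225) against an expected (463,224), and the pink cap at about (352,210) against (351,211). The clear vial hasn't moved.

```bash
python3 -c "
from plant import ticket
print(ticket.close_job())"
```

```text
the job is handed in; nothing more can be done
None
```

I packed both kits and handed the job in at about 30 s of the 112 s allowed; the final images showed all five items upright in their bays and the clear vial unmoved, but the hand-in gave no verdict.

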